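# Load the insole oven: tray in, door shut, start

### The job

Heat the insoles: with your fingertips push the loaded tray all the way into the oven, then push the oven door fully shut, then press the green start button once the door is shut and let it go. Nothing is gripped or picked up: the insoles stay lying on their tray and the other things on the bench stay where they are.

Things in the scene. Friction and masses are not known exactly. Their poses are not given: they have to be found in the camera images.
- oven: White bench-top insole oven, fixed: 300 deep x 420 wide x 245 mm high. Origin: middle of the front edge of its underside, on the bench; x runs from the front into the oven, y to its left, z up (front to the robot, turned up to 0.2 rad). Its mouth: plane x = 0, y -75 to 185, z 45 to 225 mm, a 20 mm roof edge above; the control column, y -210 to -75, is solid and as high as the roof.
- tray (a joint): Slide of the aluminium oven tray: m it stands out of the oven towards the oven's -x; 0 = fully home against its stop, front lip flush with the oven's front. Starts 0.07 to 0.135. Slides with about 2 N friction, stays where it is left.
- tray_lip (a point): Middle of the top edge of the tray's upturned front lip, on its outer (robot-side) face; axes as the oven's; at oven y = 55, 192 mm above the bench. The lip is flat and upright: 250 mm wide, 34 mm high (z 158 to 192 mm), 4 mm thick. Side and back rims are 16 mm high; the tray floor is 3 mm thick, 276 mm deep.
- door (a joint): Oven door angle, rad: 0 = shut against the oven's front, grows as it swings out; starts wide open, 1.6 to 2.0 (limit 2.1). Stiff enough to stay where it is left (about 0.1 N m friction, light damping; no latch, no spring).
- door_hinge (a point): On the door's upright hinge axis, level with the door's top edge, 235 mm above the bench, at oven x = -16, y = 205 mm; its axes turn with the door: the panel runs from the hinge along -y, and -x points out of its outer face. White panel with a window, 300 wide, 195 high (z 40 to 235 mm), 26 mm thick, hinge axis at mid-thickness.
- door_edge (a point): Top corner of the door's free edge, on the outer face: 298 mm along the panel from the hinge axis, 235 mm above the bench. A dark upright D handle stands 37 mm out of the outer face, 272 mm from the hinge axis, 76 to 199 mm above the bench.
- start (a joint): Travel of the green start button, m: 0 = up, 0.006 = fully pressed, springs back; fully down takes 5 N.
- start_top (a point): Middle of the top of the green start button, 24 mm across, in a steel housing on the flat top of the control column, near its front; pressed straight down.
- stop (a joint): Travel of the red stop button (24 mm across, 60 mm behind the green one on the control column), m; not to be pressed.
- insole_left: Loose three-quarter-length insole, cork with blue top, about 170 x 72 mm, 9 mm thick (14 at the arch), lying on the left half of the tray, its heel end towards the oven. Origin: underside, near its middle.
- insole_right: The same for the right foot, lying on the right half of the tray.
- foam_block: Bystander: dark brown foam block, 150 x 75 x 38 mm. Origin: middle of its underside.
- pliers: Bystander: black pliers lying flat, 175 x 70 x 16 mm. Origin: underside at the pivot.
- rotary_tool: Bystander: hand grinder lying flat, black body and red head, 200 long x 48 mm across. Origin: underside, near its middle.
- glue_tin: Bystander: yellow tin, 76 mm across, 100 mm high. Origin: middle of its underside.
- rivet_jar: Bystander: clear jar with blue cap, 60 mm across, 75 mm high. Origin: middle of its underside.
- shoe_last: Bystander: ochre shoe last, 218 x 76 x 100 mm. Origin: underside, near its middle.

How it is judged:
On the way, in this order (a step that is already met when the one before it is completed fails the run):
1. the tray is fully in, the door still open (value of joint tray below 0.004 m and value of joint door above 0.3 rad), for 0.2 s.
2. the door is shut (value of joint door below 0.025 rad and value of joint tray below 0.004 m), for 0.2 s.
3. the green start button is pressed down (value of joint start above 0.004 m and value of joint door below 0.025 rad), for 0.05 s.
At the end, for the whole second after the job is handed in: The tray is within 4 mm of fully home, the door within 0.025 rad of shut, the start button has been pressed at least 4 mm and is up again, and both insoles lie flat inside the tray (all of step 2 and value of joint start below 0.0015 m and x of insole_left in the frame of tray_lip between 0.06 and 0.21 m and y of insole_left in the frame of tray_lip between -0.11 and 0.11 m and z of each of insole_left, insole_right in the frame of tray_lip below -0.02 m and angle between each of insole_left, insole_right's own z axis and vertical below 0.1 rad and x of insole_right in the frame of tray_lip between 0.06 and 0.21 m and y of insole_right in the frame of tray_lip between -0.11 and 0.11 m); the robot touches nothing.
It fails at once if the door is swung in (below 0.9 rad) while the tray still stands more than 10 mm out (value of joint door below 0.9 rad and value of joint tray above 0.01 m).
It fails at once if start is pressed while the door is open (value of joint start above 0.003 m and value of joint door above 0.04 rad).
It fails at once if the red stop button is pressed (value of joint stop above 0.003 m).
It fails at once if an insole is lifted, tipped or leaves the tray (z of any of insole_left, insole_right in the frame of tray_lip above -0.015 m or z of any of insole_left, insole_right in the frame of tray_lip below -0.045 m or angle between any of insole_left, insole_right's own z axis and vertical above 0.25 rad).
It fails at once if one of the other things on the bench is moved by more than 20 mm (distance of any of foam_block, pliers, rotary_tool, glue_tin, rivet_jar, shoe_last from where it was at the start of the episode above 0.02 m).
It also fails if it takes over 67 s, if anything falls off the work surface, if the arm or the gripper's body presses on something with over 40 N, if the wrist force passes 120 N, or if a joint passes its speed limit or range.

### The arm

A 6-joint arm with a two-finger parallel gripper is mounted at the origin on the work surface. World frame = base frame: x ahead of the robot, y to its left, z up, the work surface at z = 0. Lengths are in m, angles in rad, forces in N, time in s.
With the tool pointing down it reaches from about 0.275 to 0.725 m from the base axis. Payload 15.9 kg.
Tool frame: the origin (TCP) lies at the very end of the fingers, on their centre line; the grasp point (between the pads) lies 19 mm behind it; z points along the fingers, y is the line along which they close (so a half turn about z gives the same grasp; the last joint's range is limited). The gripper opens to 85 mm and grips with 20 to 120 N. Pads are 22 mm wide; open, the fingers measure 114 mm over their backs; the gripper's body (76 mm by 85 mm) begins 54 mm behind the grasp point. The pads swing forward as they close: fully open they stand 13 mm farther back than shut.
Start: joints at [1.344, 0.213, -0.034, 1.323, 0, 1.571], TCP at [0.112, 0.487, 0.231] pointing down, gripper open.
Joint ranges: [-2.98, 2.98], [-0.74, 1.72], [-1.14, 1.35], [-2.1, 2.04], [-1.57, 1.44], [-3.14, 3.14]. Speed limits (rad/s): [1.89, 1.89, 2.39, 2.57, 3.14, 3.14].

### API

Orientations are given as a 3x3 rotation matrix whose columns are the frame's x, y, z axes.
In Python, from plant import env gives the robot as it stands.
- The arm moves only by the shell command python3 nudge.py, which reads ROWS from standard input. ROWS is one flat JSON list of numbers that holds 1 to 5 rows one after another, with no inner brackets; each row has 7 numbers: dx, dy, dz in m, then a rotation vector rx, ry, rz in rad, then the finger opening in m; each row shifts and turns the commanded pose from where the row before left it, along the tool's axes as they then stand; what a row does not reach is not made up. A row lasts 1/8 s, in which the tool goes at most 0.0625 m and 0.188 rad, less where a joint would pass 70% of its speed; a pose out of reach is approached as far as the arm can. The fingers move at their own pace and stop on an object; the grip force is fixed at half the most. Time passes only in rows, so rows that do not move let the fingers close. It prints the time, the measured TCP pose, the force, the opening and the grip force at its end. Input that does not fit is refused with a message, and nothing moves.
- env.sense(): the state, without advancing time (a new reading comes with each control period).
- env.capture(name): name is "side" or "top" or "wrist"; returns a dict with "frame" (400x640x3 uint8, red, green, blue), "depth" (400x640 float32, m along the optical axis (not along the pixel's ray), 0 where there is no reading), "camera_matrix" (3x3 intrinsics, pixels), "R" (3x3) and "t" (3): a world point X has camera coordinates R X + t. Camera axes: x right, y down, z forward; pixel columns grow to the right and rows downward; lengths in m; the calibration is good to about 2 mm. A picture is of the moment at which its call begins.
- env.job_done(): hands the job in; it is judged then, once.
The state is a dict: "t": time; "joint_positions": joint angles; "qvel": joint speeds; "joint_torque": joint torques, N m; "tcp_pos": TCP position; "ee_rot": TCP orientation; "force": force on the tool from outside, world axes, zero at the start; "torque": the same for the moment, N m; "finger_gap": finger opening in m; "finger_force": force on a finger pad.
Only numpy, scipy, OpenCV 4.12 (cv2) and the standard library are available. Lean on these libraries where they do the work, as an engineer would, in place of code of your own. Each camera call takes 0.05 s, during which the arm holds its last target. There are 200 camera calls.

## Working session

There is one attempt and no reset: what is moved stays moved. The work goes in short steps, Python scripts to look and compute and a shell command to move; the robot and the scene stay as the last step left them, time stands still between calls to the robot, and variables do not carry over. Pictures are saved under pics/ and viewed, at most 10 in all, crops included, and the job is handed in when it is done.

```bash
ls; mkdir -p pics
python3 - <<'E'
from plant import env
import cv2,numpy as np
for n in("top","side"):
    c=env.capture(n); cv2.imwrite(f"pics/{n}0.png",c["frame"][:,:,::-1]); np.savez(f"pics/{n}0.npz",**c)
    print(n,(-c["R"].T@c["t"]).round(3),c["R"].round(2).tolist())
s=env.sense();print(s["t"],s["ee_rot"].round(3) if hasattr(s["ee_rot"],'round') else s["ee_rot"],s["force"])
E
```

```text
nudge.py
pics
plant.py
top [0.354 0.109 1.652] [[0.02, -1.0, 0.01], [-0.99, -0.02, -0.13], [0.13, -0.01, -0.99]]
side [-0.112 -0.739  1.408] [[0.78, -0.63, 0.0], [-0.47, -0.58, -0.66], [0.42, 0.51, -0.75]]
0.1 [[-0.974  0.225 -0.   ]
 [ 0.225  0.974 -0.001]
 [-0.    -0.001 -1.   ]] [-0.08108437 -0.47065898 -0.07575539]
```

View pics/top0.png

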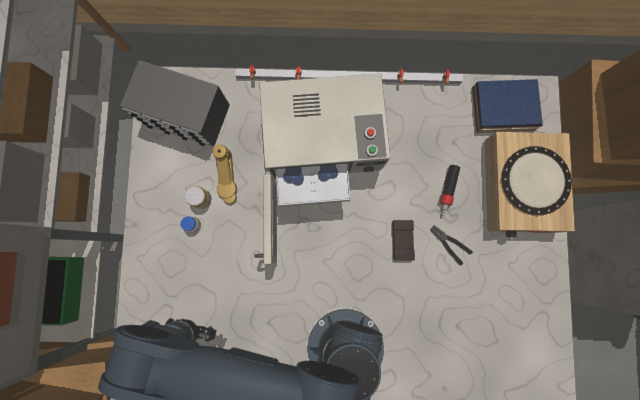

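View pics/side0.png

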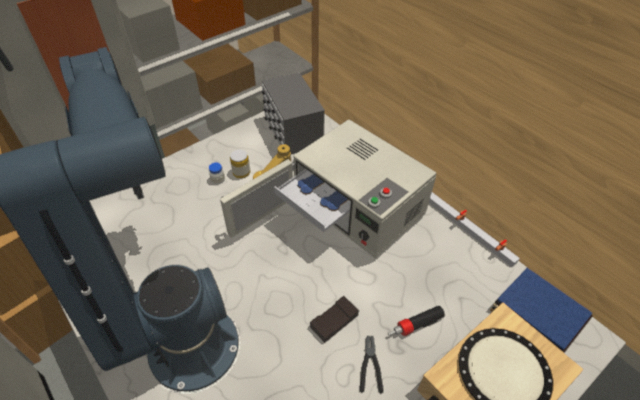

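The top view shows the roof's front edge from about (265,167) to (387,158). The green button is at (372,150), the red at (371,132), the lip from (278,204) to (350,200), and the door from (270,168) to (268,264). The arm starts on the door's left (outer) side, at the bottom left.

```bash
cat > h.py <<'E'
import numpy as np,cv2
def world(c):
    K=c["camera_matrix"];v,u=np.mgrid[:400,:640];d=c["depth"]
    p=np.stack([(u-K[0,2])/K[0,0]*d,(v-K[1,2])/K[1,1]*d,d],-1)
    w=(p-c["t"])@c["R"]; w[d==0]=np.nan
    return w
def ray(c,u,v,z):
    d=c["R"].T@np.linalg.solve(c["camera_matrix"],[u,v,1]);o=-c["R"].T@c["t"]
    return o+d*(z-o[2])/d[2]
E
python3 - <<'E'
from h import *
c=np.load("pics/top0.npz");w=world(c);z=w[...,2];f=c["frame"].astype(int)
v,u=np.mgrid[:400,:640]
roof=(abs(z-.245)<.012)&(u>250)&(u<400)&(v>60)&(v<175)
m=cv2.morphologyEx(roof.astype(np.uint8),cv2.MORPH_OPEN,np.ones((7,7)))
print("roof z",np.median(z[m>0]))
P=np.array([ray(c,a,b,.245)[:2] for b,a in np.argwhere(m)],np.float32)
r=cv2.minAreaRect(P);print(r,cv2.boxPoints(r))
dr=(z>.21)&(z<.26)&(u>255)&(u<285)&(v>172)&(v<270)
P=np.array([ray(c,a,b,.235)[:2] for b,a in np.argwhere(dr)],np.float32)
r=cv2.minAreaRect(P);print("door",np.median(z[dr]),r,cv2.boxPoints(r))
R,G,B=f[...,0],f[...,1],f[...,2]
for n,mk in(("green",(G>R+40)&(G>B+30)),("red",(R>G+80)&(R>B+80))):
    mk=mk&(u>355)&(u<390)&(v>120)&(v<160);b=np.argwhere(mk);cc=b.mean(0)
    print(n,len(b),cc,np.nanmedian(z[mk]),np.nanmax(z[mk]),ray(c,cc[1],cc[0],np.nanmedian(z[mk])))
for col in(282,300,314,330,346):
    print(col,[(a,*w[a,col].round(3)) for a in range(194,208)if .1<z[a,col]])if col in(282,314,346)else 0
E
```

```text
roof z 0.2472575924383312
((0.7891654968261719, 0.09792771935462952), (0.30375564098358154, 0.41938772797584534), 5.768898010253906) [[ 0.61697924  0.29129338]
 [ 0.6591345  -0.1259703 ]
 [ 0.96135175 -0.09543794]
 [ 0.9191965   0.32182574]]
door 0.23612821807180778 ((0.4563429653644562, 0.27674728631973267), (0.29996031522750854, 0.02988038770854473), 2.121391534805298) [[0.30591255 0.28612545]
 [0.30701864 0.25626555]
 [0.6067734  0.26736912]
 [0.6056673  0.29722902]]
green 33 [149.         372.18181818] 0.2689594070592796 0.2766106201096225 [ 0.68749219 -0.06333243  0.26895941]
red 31 [131.4516129  370.41935484] 0.26910061608743385 0.279922163549636 [ 0.74680142 -0.05726957  0.26910062]
282 [(194, np.float64(0.547), np.float64(0.239), np.float64(0.154)), (195, np.float64(0.542), np.float64(0.238), np.float64(0.162)), (196, np.float64(0.538), np.float64(0.237), np.float64(0.168)), (197, np.float64(0.535), np.float64(0.237), np.float64(0.164)), (198, np.float64(0.532), np.float64(0.238), np.float64(0.162)), (199, np.float64(0.528), np.float64(0.237), np.float64(0.164)), (200, np.flo
[... 891 characters left out ...]
p.float64(0.519), np.float64(0.125), np.float64(0.198)), (202, np.float64(0.516), np.float64(0.125), np.float64(0.197)), (203, np.float64(0.514), np.float64(0.125), np.float64(0.185))]
346 [(194, np.float64(0.55), np.float64(0.014), np.float64(0.162)), (195, np.float64(0.547), np.float64(0.014), np.float64(0.161)), (196, np.float64(0.543), np.float64(0.014), np.float64(0.162)), (197, np.float64(0.539), np.float64(0.015), np.float64(0.166)), (198, np.float64(0.537), np.float64(0.014), np.float64(0.159)), (199, np.float64(0.528), np.float64(0.017), np.float64(0.198)), (200, np.float64(0.525), np.float64(0.016), np.float64(0.197)), (201, np.float64(0.526), np.float64(0.014), np.float64(0.162))]
```

```bash
cat >> h.py <<'E'
O=np.array([.638,.0827]);a=.1007;M=np.array([[np.cos(a),np.sin(a)],[-np.sin(a),np.cos(a)]])
def oven(p): return np.r_[M@(np.asarray(p)[:2]-O),p[2]]
def st():
    from plant import env
    s=env.sense();R=np.array(s["ee_rot"])
    print("t",round(s["t"],2),"oven",oven(s["tcp_pos"]).round(4),"x",(M@R[:2,0]).round(3),"z",(M@R[:2,2]).round(3),"F",np.round(s["force"],1))
E
echo '[0, 0, -0.045, 0, 0, -0.163, 0, 0, 0, -0.045, 0, 0, -0.164, 0, -0.032, -0.04, 0, 0, 0, 0, 0, -0.032, -0.04, 0, 0, 0, 0, 0]' | python3 nudge.py; python3 -c "from h import *;st()"
```

```text
t: 0.6
tcp_pos: [0.1847, 0.4134, 0.3213]
ee_rot: [[-0.995, -0.102, 0.0], [-0.102, 0.995, 0.0], [-0.0, 0.0, -1.0]]
force: [0.3, 0.1, 0.7]
finger_gap: 0.0119
finger_force: 0.0
t 0.6 oven [-0.4178  0.3746  0.3213] x [-1.    -0.001] z [0. 0.] F [0.3 0.1 0.7]
```

```bash
echo '[-0.031, -0.04, 0, 0, 0, 0, 0, -0.031, -0.04, 0, 0, 0, 0, 0, -0.031, -0.04, 0, 0, 0, 0, 0, -0.031, -0.04, 0, 0, 0, 0, 0]' | python3 nudge.py >/dev/null;  echo '[-0.031, -0.04, 0, 0, 0, 0, 0, -0.031, -0.04, 0, 0, 0, 0, 0, -0.031, -0.04, 0, 0, 0, 0, 0, -0.031, -0.04, 0, 0, 0, 0, 0]' | python3 nudge.py >/dev/null; echo '[0, 0, 0, 0, 0, 0, 0]' | python3 nudge.py;python3 -c "from h import *;st()"
```

```text
t: 1.72
tcp_pos: [0.4643, 0.1182, 0.3204]
ee_rot: [[-0.995, -0.096, -0.001], [-0.096, 0.995, -0.001], [0.001, -0.001, -1.0]]
force: [-0.6, 1.5, 0.1]
finger_gap: -0.0
finger_force: 0.0
t 1.73 oven [-0.1693  0.0528  0.3204] x [-1.     0.004] z [-0.001 -0.001] F [-0.6  1.5  0.1]
```

```bash
echo '[0, 0, 0.05, 0, 0, 0, 0, 0, 0, 0.05, 0, 0, 0, 0, 0, 0, 0.048, 0, 0, 0, 0, 0, 0, 0, 0, -0.15, 0, 0, 0, 0, 0, 0, -0.15, 0, 0]' | python3 nudge.py >/dev/null; echo '[0, 0, 0, 0, 0, 0, 0]' | python3 nudge.py;python3 - <<'E'
from h import *;st()
from plant import env
c=env.capture("side");cv2.imwrite("pics/side1.png",cv2.resize(c["frame"][100:300,200:460,::-1],(780,600)))
E
```

```text
t: 2.48
tcp_pos: [0.4591, 0.1203, 0.1718]
ee_rot: [[-0.951, -0.101, 0.293], [-0.097, 0.995, 0.03], [-0.294, -0.0, -0.956]]
force: [0.1, -0.4, 0.4]
finger_gap: 0.0001
finger_force: 0.0
t 2.48 oven [-0.1742  0.0554  0.1718] x [-0.956 -0.001] z [0.294 0.   ] F [ 0.1 -0.4  0.4]
```

View pics/side1.png

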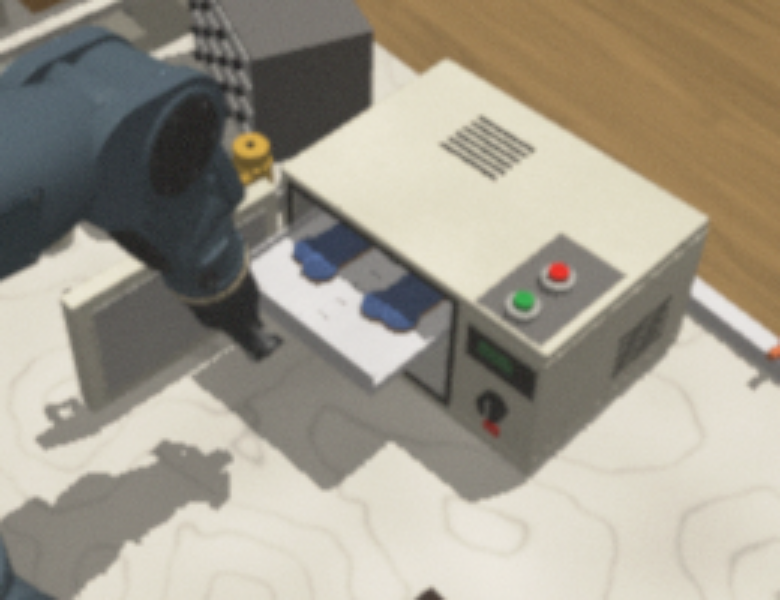

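The picture shows the closed fingertips at about (260,345), in front of the middle of the lip at about (315,330), and clear of the door. I'll push now.

```bash
echo '[-0.0191, 0, 0.0059, 0, 0, 0, 0, -0.0191, 0, 0.0059, 0, 0, 0, 0, -0.0143, 0, 0.0044, 0, 0, 0, 0, -0.0143, 0, 0.0044, 0, 0, 0, 0, -0.0143, 0, 0.0044, 0, 0, 0, 0]' | python3 nudge.py >/dev/null; python3 -c "from h import *;st()"; echo '[-0.0143, 0, 0.0044, 0, 0, 0, 0, -0.0143, 0, 0.0044, 0, 0, 0, 0, -0.0143, 0, 0.0044, 0, 0, 0, 0, -0.0096, 0, 0.0029, 0, 0, 0, 0, -0.0096, 0, 0.0029, 0, 0, 0, 0]' | python3 nudge.py >/dev/null; python3 -c "from h import *;st()"
```

```text
t 3.15 oven [-0.0846  0.0553  0.1734] x [-0.955  0.   ] z [0.295 0.   ] F [-2.5  1.9  1.5]
t 3.77 oven [-0.0202  0.055   0.1734] x [-0.955  0.001] z [ 0.295 -0.   ] F [-2.6  1.5 -1.7]
```

```bash
for i in 1; do echo '[-0.0038, 0, 0.0012, 0, 0, 0, 0, -0.0038, 0, 0.0012, 0, 0, 0, 0]' | python3 nudge.py >/dev/null; python3 -c "from h import *;st()"; echo '[-0.0029, 0, 0.0009, 0, 0, 0, 0, 0, 0, 0, 0, 0, 0, 0]' | python3 nudge.py >/dev/null; python3 -c "from h import *;st()"; done
```

```text
t 4.03 oven [-0.0126  0.0549  0.1735] x [-0.955  0.001] z [ 0.295 -0.   ] F [-2.2  0.  -1. ]
t 4.28 oven [-0.0094  0.055   0.1737] x [-0.955  0.001] z [ 0.296 -0.   ] F [ 0.2  0.6 -0.3]
```

```bash
echo '[-0.0019, 0, 0.0006, 0, 0, 0, 0, -0.0019, 0, 0.0006, 0, 0, 0, 0]' | python3 nudge.py >/dev/null; python3 -c "from h import *;st()"; echo '[-0.0019, 0, 0.0006, 0, 0, 0, 0, 0, 0, 0, 0, 0, 0, 0]' | python3 nudge.py >/dev/null; python3 -c "from h import *;st()"
```

```text
t 4.53 oven [-0.0056  0.055   0.1737] x [-0.955  0.001] z [ 0.296 -0.   ] F [-2.4 -1.1  1.1]
t 4.78 oven [-0.0041  0.055   0.1734] x [-0.956  0.   ] z [ 0.295 -0.   ] F [-7.9 -1.4  4.4]
```

```bash
echo '[-0.0019, 0, 0.0006, 0, 0, 0, 0, 0, 0, 0, 0, 0, 0, 0, 0, 0, 0, 0, 0, 0, 0]' | python3 nudge.py >/dev/null
python3 - <<'E'
from h import *;st()
from plant import env
c=env.capture("side");cv2.imwrite("pics/side2.png",cv2.resize(c["frame"][100:300,200:460,::-1],(780,600)))
E
```

```text
t 5.15 oven [-0.0037  0.055   0.1731] x [-0.956  0.   ] z [ 0.292 -0.   ] F [-24.   -2.8  13.8]
```

View pics/side2.png

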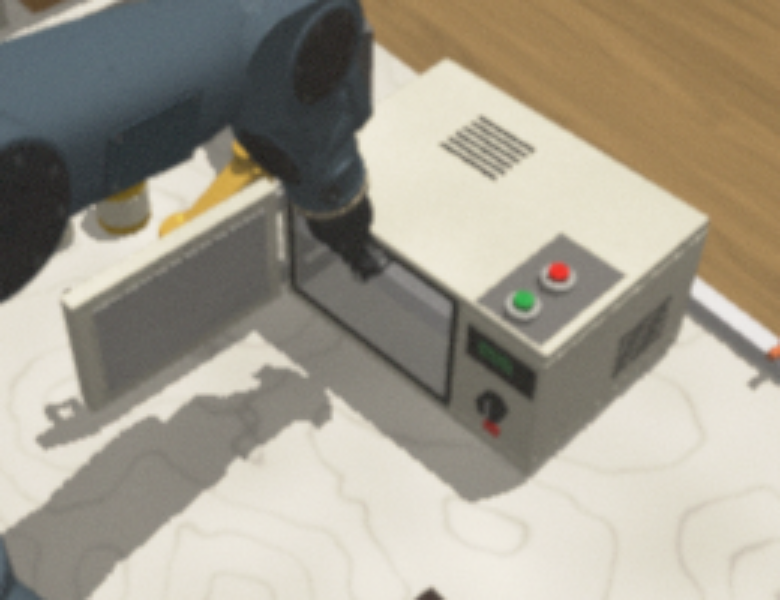

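```bash
echo '[0.0287, 0, -0.0089, 0, 0, 0, 0, 0.0382, 0, -0.0118, 0, 0, 0, 0, 0.0382, 0, -0.0118, 0, 0, 0, 0, 0, 0, 0, 0, 0.15, 0, 0, 0, 0, 0, 0, 0.15, 0, 0]' | python3 nudge.py >/dev/null
python3 - <<'E'
from h import *;st()
from plant import env
c=env.capture("side");w=world(c);np.savez("pics/side3.npz",**c)
o=w.copy();o[...,:2]=(w[...,:2]-O)@M.T
# points on the lip and on the oven front
k=(o[...,2]>.165)&(o[...,2]<.188)&(abs(o[...,0])<.05)&(o[...,1]>-.05)&(o[...,1]<.17)
f=(o[...,2]>.165)&(o[...,2]<.215)&(abs(o[...,0])<.05)&(o[...,1]>-.2)&(o[...,1]<-.14)
r=(o[...,2]>.228)&(o[...,2]<.241)&(abs(o[...,0])<.05)&(o[...,1]>-.05)&(o[...,1]<.17)
for n,m in(("lip",k),("front",f),("roofedge",r)): print(n,m.sum(),np.percentile(o[m][:,0],[10,25,50,75,90]).round(4))
cv2.imwrite("pics/side3.png",cv2.resize(c["frame"][140:240,270:400,::-1],(780,600),interpolation=cv2.INTER_CUBIC))
E
```

```text
t 5.83 oven [-0.1127  0.0551  0.1751] x [-1.  0.] z [-0.002  0.   ] F [1.7 0.3 0.5]
lip 167 [0.0024 0.0034 0.005  0.0064 0.0087]
front 157 [0.0004 0.0016 0.0031 0.0046 0.0062]
roofedge 145 [0.0012 0.0032 0.005  0.0105 0.03  ]
```

View pics/side3.png

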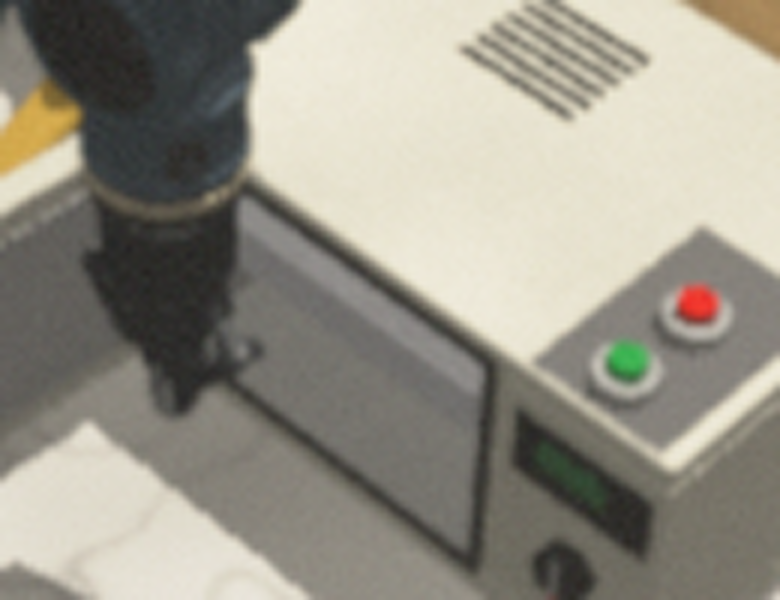

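The lip is level with the oven front to within about 2 mm, so the tray is home. Next I'll lift the tool over the door to its outer side.

```bash
echo '[0.02, 0, -0.05, 0, 0, 0, 0, 0, 0, -0.05, 0, 0, 0, 0, 0, 0, -0.025, 0, 0, 0, 0, 0.02, 0.047, 0, 0, 0, 0, 0, 0.02, 0.047, 0, 0, 0, 0, 0]' | python3 nudge.py >/dev/null;  echo '[0.02, 0.047, 0, 0, 0, 0, 0, 0.02, 0.047, 0, 0, 0, 0, 0, 0.02, 0.047, 0, 0, 0, 0, 0, 0, 0, 0, 0, 0, 0, 0]' | python3 nudge.py >/dev/null; python3 -c "from h import *;st()"; echo '[0, 0, 0.04, 0, 0, 0, 0, 0, 0, 0.04, 0, 0, 0, 0, 0, 0, 0.036, 0, 0, 0, 0, 0, 0, 0, 0, 0, 0, 0]' | python3 nudge.py >/dev/null;python3 -c "from h import *;st()"
```

```text
t 7.0 oven [-0.2326  0.2929  0.2983] x [-1.    -0.004] z [0.    0.001] F [0.5 0.  0. ]
t 7.5 oven [-0.2322  0.2887  0.1808] x [-1.     0.001] z [-0.003 -0.002] F [-0.5 -0.1  0.8]
```

```bash
echo '[-0.003, -0.02, 0, 0, 0, 0, 0, 0, -0.02, 0, 0, 0, 0, 0, 0.001, -0.024, 0, 0, 0, 0, 0, 0.001, -0.024, 0, 0, 0, 0, 0, 0.001, -0.024, 0, 0, 0, 0, 0]' | python3 nudge.py >/dev/null;python3 -c "from h import *;st()"; echo '[-0.006, -0.021, 0, 0, 0, 0, 0, -0.006, -0.021, 0, 0, 0, 0, 0, -0.006, -0.021, 0, 0, 0, 0, 0, 0, 0, 0, 0, 0, 0, 0]' | python3 nudge.py >/dev/null
python3 - <<'E'
from h import *;st()
from plant import env
c=env.capture("side");cv2.imwrite("pics/side4.png",c["frame"][:,:,::-1])
E
```

```text
t 8.12 oven [-0.2312  0.1765  0.1837] x [-1.     0.001] z [0.002 0.001] F [ 0.   1.2 -0.3]
t 8.62 oven [-0.2132  0.1134  0.1835] x [-1.     0.003] z [0.002 0.   ] F [ 0.7 -0.5 -0.2]
```

View pics/side4.png

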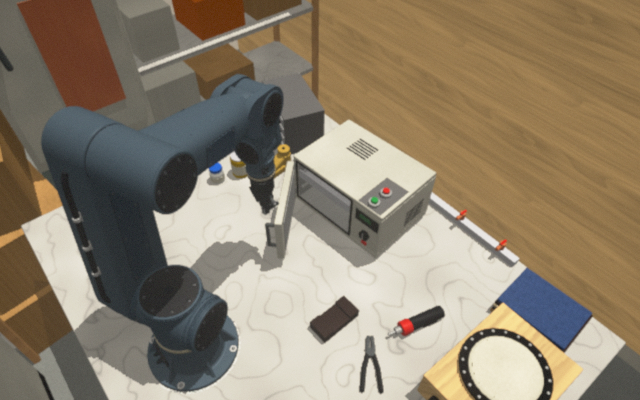

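The door has swung partway, with its free edge at about (275,240), and the fingers at (268,205) are behind its outer face. I'll keep following the arc.

```bash
echo '[-0.012, -0.018, 0, 0, 0, 0, 0, -0.012, -0.018, 0, 0, 0, 0, 0, -0.012, -0.018, 0, 0, 0, 0, 0, -0.0165, -0.0137, 0, 0, 0, 0, 0]' | python3 nudge.py >/dev/null;python3 -c "from h import *;st()"; echo '[-0.0165, -0.0137, 0, 0, 0, 0, 0, -0.0165, -0.0137, 0, 0, 0, 0, 0, -0.013, -0.006, 0, 0, 0, 0, 0, -0.013, -0.006, 0, 0, 0, 0, 0, -0.01, -0.005, 0, 0, 0, 0, 0]' | python3 nudge.py >/dev/null;python3 -c "from h import *;st()"; echo '[-0.009, -0.003, 0, 0, 0, 0, 0, -0.009, -0.003, 0, 0, 0, 0, 0, -0.008, -0.002, 0, 0, 0, 0, 0, -0.008, -0.002, 0, 0, 0, 0, 0]' | python3 nudge.py >/dev/null;python3 -c "from h import *;st()"
```

```text
t 9.18 oven [-0.1608  0.0471  0.183 ] x [-1.  0.] z [0.001 0.   ] F [0.1 1.5 0.6]
t 9.8 oven [-0.0915  0.0029  0.1824] x [-1.  0.] z [-0.  0.] F [0.2 0.3 0. ]
t 10.3 oven [-0.0578 -0.0071  0.1825] x [-1.  0.] z [-0. -0.] F [ 0.2  0.  -0.6]
```

```bash
echo '[-0.006, 0, 0, 0, 0, 0, 0, -0.006, 0, 0, 0, 0, 0, 0, 0, 0, 0, 0, 0, 0, 0]' | python3 nudge.py >/dev/null;python3 -c "from h import *;st()"; echo '[-0.004, 0, 0, 0, 0, 0, 0, -0.004, 0, 0, 0, 0, 0, 0, 0, 0, 0, 0, 0, 0, 0]' | python3 nudge.py >/dev/null;python3 -c "from h import *;st()"
```

```text
t 10.68 oven [-0.0459 -0.007   0.1824] x [-1.  0.] z [0. 0.] F [-0.6 -0.1 -0.1]
t 11.05 oven [-0.038  -0.007   0.1824] x [-1.  0.] z [0. 0.] F [-1.1 -0.2 -1.1]
```

```bash
echo '[-0.003, 0, 0, 0, 0, 0, 0, 0, 0, 0, 0, 0, 0, 0]' | python3 nudge.py >/dev/null;python3 -c "from h import *;st()"; echo '[-0.002, 0, 0, 0, 0, 0, 0, 0, 0, 0, 0, 0, 0, 0]' | python3 nudge.py >/dev/null;python3 -c "from h import *;st()"
```

```text
t 11.3 oven [-0.0374 -0.007   0.1819] x [-1.  0.] z [-0.005  0.   ] F [-16.1  -1.5   3.8]
t 11.55 oven [-0.0375 -0.0071  0.1811] x [-1.  0.] z [-0.009 -0.   ] F [-30.9  -3.8   4.1]
```

```bash
echo '[0.025, 0, 0, 0, 0, 0, 0, 0.03, 0, 0, 0, 0, 0, 0, 0, 0, -0.05, 0, 0, 0, 0, 0, 0, -0.05, 0, 0, 0, 0, 0, 0, -0.04, 0, 0, 0, 0]' | python3 nudge.py >/dev/null; echo '[0, 0, 0, 0, 0, 0, 0]' | python3 nudge.py >/dev/null
python3 - <<'E'
from h import *;st()
from plant import env
for n in("side","top"):
    c=env.capture(n);w=world(c);f=c["frame"].astype(int);o=w.copy();o[...,:2]=(w[...,:2]-O)@M.T
    if n=="side":
        m=(o[...,2]>.06)&(o[...,2]<.23)&(abs(o[...,0]+.029)<.012)
        for lo in(-.09,-.03,.03,.09,.15):
            k=m&(o[...,1]>lo)&(o[...,1]<lo+.05)
            if k.any():print("door face y",lo+.025,k.sum(),np.median(o[k][:,0]).round(4))
    R,G,B=f[...,0],f[...,1],f[...,2];inb=(abs(o[...,0]-.065)<.06)&(abs(o[...,1]+.15)<.03)
    for q,mk in(("green",(G>R+40)&(G>B+30)),("red",(R>G+80)&(R>B+80))):
        k=mk&inb
        if k.sum()>4:
            cc=np.argwhere(k).mean(0);print(n,q,k.sum(),cc,np.median(o[k],axis=0).round(4),oven(ray(c,cc[1],cc[0],.27)).round(4))
    cv2.imwrite(f"pics/{n}5.png",c["frame"][:,:,::-1])
E
```

```text
t 12.3 oven [-0.0871 -0.007   0.3255] x [-1.  0.] z [0.005 0.   ] F [ 0.4  0.2 -0.3]
door face y -0.065 293 -0.0242
door face y -0.0049999999999999975 323 -0.0255
door face y 0.055 292 -0.0252
door face y 0.11499999999999999 295 -0.0256
door face y 0.175 253 -0.0249
side green 35 [199.42857143 374.22857143] [ 0.034  -0.1518  0.267 ] [ 0.032  -0.1533  0.27  ]
side red 31 [190. 386.] [ 0.0951 -0.1517  0.2664] [ 0.092  -0.1533  0.27  ]
top green 6 [148.5 374.5] [ 0.0353 -0.1576  0.2711] [ 0.0354 -0.1579  0.27  ]
top red 15 [131.06666667 371.86666667] [ 0.0952 -0.1556  0.2685] [ 0.0949 -0.155   0.27  ]
```

View pics/side5.png

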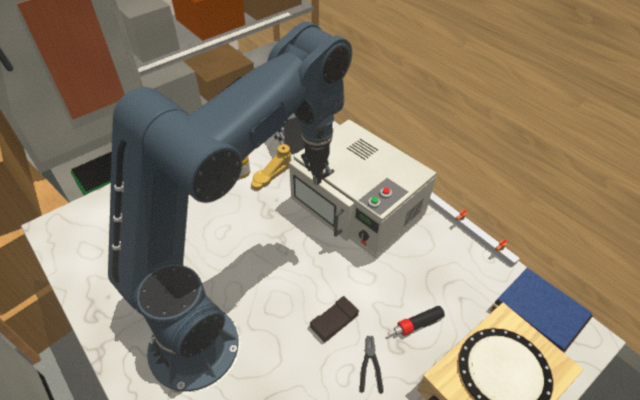

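The door's face is flat at x ≈ -0.025 across its whole width, so it is shut. The green button is at about (374,199), oven (0.034, -0.151). I'll move above it and press.

```bash
echo '[-0.03, -0.036, 0, 0, 0, 0, 0, -0.03, -0.036, 0, 0, 0, 0, 0, -0.03, -0.036, 0, 0, 0, 0, 0, -0.031, -0.036, 0, 0, 0, 0, 0, 0, 0, 0, 0, 0, 0, 0]' | python3 nudge.py >/dev/null;python3 -c "from h import *;st()"; echo '[0, 0, 0.02, 0, 0, 0, 0, 0, 0, 0.02, 0, 0, 0, 0, 0, 0, 0.008, 0, 0, 0, 0, 0, 0, 0, 0, 0, 0, 0]' | python3 nudge.py >/dev/null;python3 -c "from h import *;st()"
```

```text
t 13.03 oven [ 0.0278 -0.1444  0.3197] x [-1.     0.003] z [-0.004  0.001] F [ 1.3 -0.6 -0.4]
t 13.53 oven [ 0.0259 -0.1419  0.2754] x [-1.  0.] z [-0.001  0.   ] F [-0.9 -0.1  0.3]
```

Short of the target by 8 and 9 mm. I'll correct this with a slight lift.

```bash
echo '[-0.008, -0.009, -0.004, 0, 0, 0, 0, 0, 0, 0, 0, 0, 0, 0]' | python3 nudge.py >/dev/null;python3 -c "from h import *;st()"; echo '[0, 0, 0.004, 0, 0, 0, 0, 0, 0, 0.003, 0, 0, 0, 0, 0, 0, 0, 0, 0, 0, 0]' | python3 nudge.py >/dev/null;python3 -c "from h import *;st()";echo '[0, 0, 0.003, 0, 0, 0, 0, 0, 0, 0, 0, 0, 0, 0]' | python3 nudge.py >/dev/null;python3 -c "from h import *;st()"
```

```text
t 13.78 oven [ 0.035  -0.1516  0.2801] x [-1.     0.001] z [ 0.001 -0.   ] F [-0.3  0.1 -0.1]
t 14.15 oven [ 0.0342 -0.1511  0.2722] x [-1.  0.] z [-0.001  0.   ] F [ 0.4 -0.1  0.1]
t 14.4 oven [ 0.0344 -0.1513  0.2693] x [-1.     0.001] z [-0.  0.] F [-0.1  0.2 -0.5]
```

```bash
echo '[0, 0, 0.003, 0, 0, 0, 0, 0, 0, 0, 0, 0, 0, 0]' | python3 nudge.py >/dev/null;python3 -c "from h import *;st()";echo '[0, 0, 0.002, 0, 0, 0, 0, 0, 0, 0, 0, 0, 0, 0]' | python3 nudge.py >/dev/null;python3 -c "from h import *;st()";echo '[0, 0, 0.002, 0, 0, 0, 0, 0, 0, 0, 0, 0, 0, 0]' | python3 nudge.py >/dev/null;python3 -c "from h import *;st()"
```

```text
t 14.65 oven [ 0.0346 -0.1514  0.2664] x [-1.     0.001] z [ 0. -0.] F [0.7 0.5 1.8]
t 14.9 oven [ 0.0346 -0.1514  0.2645] x [-1.  0.] z [ 0. -0.] F [1.4 0.1 3. ]
t 15.15 oven [ 0.0346 -0.1513  0.2625] x [-1.  0.] z [ 0. -0.] F [ 0.2 -0.   3.9]
```

```bash
echo '[0, 0, 0.002, 0, 0, 0, 0, 0, 0, 0, 0, 0, 0, 0]' | python3 nudge.py >/dev/null;python3 -c "from h import *;st()";echo '[0, 0, 0.001, 0, 0, 0, 0, 0, 0, 0, 0, 0, 0, 0]' | python3 nudge.py >/dev/null;python3 -c "from h import *;st()"
```

```text
t 15.4 oven [ 0.0347 -0.1514  0.2614] x [-1.     0.001] z [ 0.001 -0.   ] F [-2.  -0.  12.5]
t 15.65 oven [ 0.0347 -0.1514  0.2613] x [-1.     0.001] z [ 0.002 -0.001] F [-4.4  0.3 19.4]
```

The button has bottomed out after about 6 mm of spring travel. I'll release it and check.

```bash
echo '[0, 0, -0.02, 0, 0, 0, 0, 0, 0, -0.05, 0, 0, 0, 0, 0.05, 0, -0.02, 0, 0, 0, 0, 0.05, 0, 0, 0, 0, 0, 0, 0.05, 0, 0, 0, 0, 0, 0]' | python3 nudge.py >/dev/null; echo '[0, 0, 0, 0, 0, 0, 0, 0, 0, 0, 0, 0, 0, 0]' | python3 nudge.py >/dev/null
python3 - <<'E'
from h import *;st()
from plant import env
c=env.capture("side");w=world(c);o=w.copy();o[...,:2]=(w[...,:2]-O)@M.T
m=(o[...,2]>.06)&(o[...,2]<.23)&(abs(o[...,0]+.029)<.02)
for lo in(-.09,.03,.15):
    k=m&(o[...,1]>lo)&(o[...,1]<lo+.05);print(lo,k.sum(),np.median(o[k][:,0]).round(4))
f=c["frame"].astype(int);k=(f[...,1]>f[...,0]+40)&(f[...,1]>f[...,2]+30)&(abs(o[...,0]-.035)<.03)&(abs(o[...,1]+.15)<.03)
print("green",k.sum(),np.median(o[k],axis=0),np.argwhere(k).mean(0))
E
```

```text
t 16.52 oven [-0.0978 -0.1523  0.3316] x [-1.     0.001] z [ 0.001 -0.   ] F [ 1.1  0.  -0.3]
-0.09 289 -0.0244
0.03 308 -0.0254
0.15 255 -0.0247
green 35 [ 0.03432941 -0.15115832  0.26732737] [199.42857143 374.22857143]
```

The door is still shut, the button is back up (same pixels as before the press), and the arm is clear.

```bash
python3 -c "
from plant import env
print(env.job_done())"
```

```text
the job is handed in; nothing more can be done
None
```

I pushed the tray home, shut the door, pressed and released the green start button, and handed the job in at about 16.5 s; no verdict came back, and I couldn't see the insoles once the tray was inside.

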